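# Turn the larynx model's tag to the reader

### The arm

A 6-joint arm with a two-finger parallel gripper is mounted at the origin on the work surface. World frame = base frame: x ahead of the robot, y to its left, z up, the work surface at z = 0. Lengths are in m, angles in rad, forces in N, time in s.
With the tool pointing down it reaches from about 0.35 to 0.725 m from the base axis. Payload 4.3 kg.
Tool frame: the origin (TCP) lies at the very end of the fingers, on their centre line; the grasp point (between the pads) lies 19 mm behind it; z points along the fingers, y is the direction in which the jaws open and shut (so a half turn about z gives the same grasp; the last joint's range is limited). The gripper opens to 85 mm and grips with 20 to 120 N. Pads are 22 mm wide; open, the fingers measure 114 mm over their backs; the gripper's body (76 mm by 85 mm) begins 54 mm behind the grasp point. The pads swing forward as they close: fully open they stand 13 mm farther back than shut.
Start: joints at [1.084, 0.377, 0.081, 1.274, 0, 1.46], TCP at [0.212, 0.535, 0.231] pointing down, gripper open.
Joint ranges: [-2.72, 2.72], [-0.84, 1.66], [-1.02, 1.22], [-1.77, 2.12], [-1.37, 1.28], [-3.14, 3.14]. Speed limits (rad/s): [2.57, 2.57, 3.14, 3.14, 3.14, 3.14].

### API

Orientations are given as [roll, pitch, yaw] about the fixed x, y, z axes, in that order (R = Rz(yaw) Ry(pitch) Rx(roll)).
In Python, from workcell import state, imaging, workorder gives the robot as it stands. The module is installed in compiled form; this text tells all that it offers.
- The arm moves only by the tool move_arm, never from a script. Its argument "steps" is a list of rows, each a list of 7 numbers: the shift along the world's x, y, z in m, then the turn, a rotation vector about the world's x, y, z in degrees, then the closure, from -1 (fully open) to 1 (shut), so that 0 is half open. In form: [[tx, ty, tz, rx, ry, rz, jaw], ...]. A call has 1 to 12 rows; each row shifts and turns the commanded pose from where the row before left it; what a row does not reach is not made up. A row lasts 1/8 s, in which the tool goes at most 62.5 mm and 10.7 degrees, less where a joint would pass 70% of its speed; a pose out of reach is approached as far as the arm can. A call is refused whole if a number of a shift passes 0.0625 or a number of a turn 10.7, either way. A call with a gripper value outside its range is refused whole. The fingers move at their own pace and stop on an object; the grip force is fixed at half the most. Time passes only in rows, so rows that do not move let the fingers close. It gives the time, the measured TCP pose, the force and the opening at its end, in the units of the state.
- state(): the state, without advancing time (a new reading comes with each control period).
- imaging.capture(name): name is "scene" or "top" or "wrist"; returns (picture, depth): 400x640x3 uint8, red, green, blue; 400x640 float32, m along the optical axis (not along the pixel's ray), 0 where there is no reading.
- imaging.get_calibration(name): a dict with "fx", "fy", "cx", "cy" (pixels), "extrinsics" (4x4, takes a point from camera to world coordinates); the wrist camera has in their place "T_tool_cam" (4x4, takes a point from camera to tool coordinates, whose origin is the TCP and whose axes are the flange's). Camera axes: x right, y down, z forward; pixel columns grow to the right and rows downward; lengths in m; the calibration is good to about 2 mm. A picture is of the moment at which its call begins: read the wrist's pose just before it. get_calibration takes no time and is no camera call.
- workorder.job_done(): hands the job in, once; it reports no verdict.
The state is a dict: "clock": time; "q": joint angles; "dq": joint speeds; "joint_efforts": joint torques, N m; "tcp_pos": TCP position; "tool_rot": TCP orientation; "force": force on the tool from outside, world axes, zero at the start; "ft_torque": the same for the moment, N m; "grip_width": opening from 0.0 (shut) to 1.0 (fully open).
Only numpy, scipy, OpenCV 4.12 (cv2) and the standard library are available. Lean on these libraries where they do the work, as an engineer would, in place of code of your own. Each camera call takes 0.05 s, during which the arm holds its last target.

### The job

On the anatomy shelf, turn the frosted resin larynx model on the spot, where it stands, until the inventory tag on its round foot points at the middle of the tag reader's window, and leave it standing upright. Do not disturb the shorter ringed windpipe model or the kneecap near it.

Things in the scene. Friction and masses are not known exactly. Their poses are not given: they have to be found in the camera images.
- larynx_mid (a point): Loose larynx model, frosted resin, 220 g, the taller of two: foot 64 mm across, 18 high; plain round stem 44 mm across from 18 to 70 mm height (grip here); narrower shield-shaped cartilage and leaf above, to 92 mm. A black block with white faces on the foot, out to 40 mm from the axis, is its tag (28 wide). Point: on the axis, 45 mm above the shelf; x level, out through the tag; z up.
- reader_window (a point): Tag reader: fixed grey block 110 mm wide, 70 deep, 85 high, to the robot's left of the models; dark window 86 mm wide, 46 high, on the side facing them, under a hood 13 mm deep. Point: centre of the window, 42 mm above the shelf; the window looks along -x, y along its width, z up.
- windpipe_mid (a point): Bystander: loose windpipe model, same resin, foot and tag, 170 g, shorter (62 mm) and slimmer (40 mm), ring ridges, flat top. It and the larynx stand in either order, at least 125 mm apart. Point: on its axis, 31 mm above the shelf; x out through its tag, z up.
- kneecap_mid (a point): Bystander: smooth ivory plastic kneecap, a loose low dome 42 mm across, 21 mm high, 30 g, on the side of the models away from the reader. Point: its centre, 10 mm above the shelf; z up.
Not all that is in view belongs to the job. What is shaped like the part that bears larynx_mid but red is not meant.

How it is judged:
At the end, for the whole second after the job is handed in: Larynx upright (0.1 rad), at rest, within 25 mm of its start; the line from its axis out through the tag passes within 45 mm sideways of the window centre (55 mm if over 200 mm ahead), that is 12 degrees or more; windpipe and kneecap within 20 mm of their starts (x of reader_window in the frame of larynx_mid above 0.08 m and (y of reader_window in the frame of larynx_mid between -0.045 and 0.045 m or (x of reader_window in the frame of larynx_mid above 0.2 m and y of reader_window in the frame of larynx_mid between -0.055 and 0.055 m)) and distance of larynx_mid from where it was at the start of the episode below 0.025 m and angle between larynx_mid's own z axis and vertical below 0.1 rad and linear speed of larynx below 0.02 m/s and distance of each of windpipe_mid, kneecap_mid from where it was at the start of the episode below 0.02 m); the robot touches nothing.
It fails at once if the larynx model is tipped by more than 30 degrees (angle between larynx_mid's own z axis and vertical above 0.52 rad).
It fails at once if the windpipe model is disturbed by more than 20 mm (distance of windpipe_mid from where it was at the start of the episode above 0.02 m).
It fails at once if the kneecap is disturbed by more than 20 mm (distance of kneecap_mid from where it was at the start of the episode above 0.02 m).
It also fails if it takes over 32 s, if anything falls off the work surface, if the arm or the gripper's body presses on something with over 40 N, if the wrist force passes 120 N, or if a joint passes its speed limit or range.

## Working session

There is one attempt and no reset: what is moved stays moved. The work goes in short steps, Python scripts to look and compute and a tool call to move; the robot and the scene stay as the last step left them, time stands still between calls to the robot, and variables do not carry over. Pictures are saved under pics/ and viewed, and the job is handed in when it is done.

Besides the shell and the picture viewer there is one more tool, called after "Call:" as name(argument=value, ...) on one line, values as JSON. move_arm: Moves the arm, as the interface text tells. Its arguments: {"type":"object","properties":{"steps":{"type":"array"}},"required":["steps"]}

```bash
mkdir -p pics
python3 - <<'E'
from workcell import state, imaging, workorder
import cv2,numpy as np,pickle
s=state();print(s)
for n in("scene","top"):
    p,d=imaging.capture(n);c=imaging.get_calibration(n);print(n,c)
    pickle.dump((p,d,c),open(n+".pkl","wb"));cv2.imwrite(f"pics/{n}1.png",p[:,:,::-1])
E
```

```text
{'clock': 0.0, 'q': array([ 1.08371328e+00,  3.78102243e-01,  7.96713975e-02,  1.27439663e+00,
       -4.40778379e-05,  1.46051139e+00]), 'dq': array([ 0.00077352,  0.00140049, -0.00080708,  0.00071544,  0.00151308,
        0.00058514]), 'joint_efforts': array([-1.02484089e-03, -4.63597190e+01,  2.69878185e+01,  2.10298738e-02,
       -2.43621080e-04, -1.32434607e-05]), 'tcp_pos': array([0.21126827, 0.53409762, 0.23035612]), 'tool_rot': array([-3.13956899e+00, -1.79741408e-04,  2.76479441e+00]), 'force': array([ 0.11668414, -0.16222535,  0.01602854]), 'ft_torque': array([-0.00417234,  0.03017051, -0.01498628]), 'grip_width': 0.9981824306109369}
scene {'fx': 379.4573832555282, 'fy': 379.4573832555282, 'cx': 314.08268822907155, 'cy': 194.76555361422982, 'extrinsics': array([[-0.15820221,  0.76270148, -0.62710327,  0.98143825],
       [ 0.98727794,  0.1324417 , -0.08798563,  0.13862575],
       [ 0.01594785, -0.63304474, -0.77395092,  0.58426936],
       [ 0.        ,  0.        ,  0.        ,  1.        ]])}
top {'fx': 487.4503049257739, 'fy': 487.4503049257739, 'cx': 321.6654942232734, 'cy': 205.33480969658632, 'extrinsics': array([[-6.11826428e-04, -9.91480571e-01,  1.30253228e-01,
         4.47929868e-01],
       [-9.99878103e-01,  2.63867679e-03,  1.53888311e-02,
         4.22626464e-02],
       [-1.56014232e-02, -1.30227935e-01, -9.91361327e-01,
         8.33309359e-01],
       [ 0.00000000e+00,  0.00000000e+00,  0.00000000e+00,
         1.00000000e+00]])}
```

View pics/scene1.png

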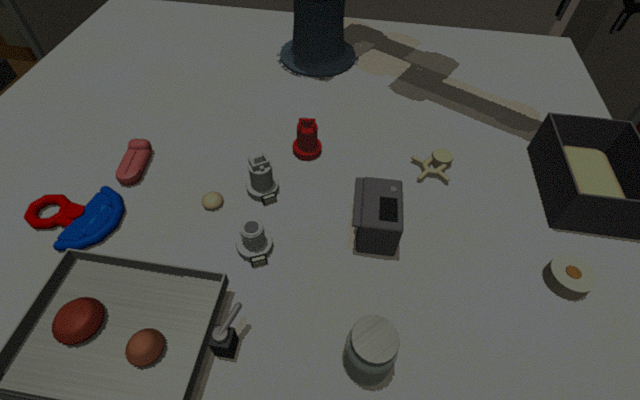

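View pics/top1.png

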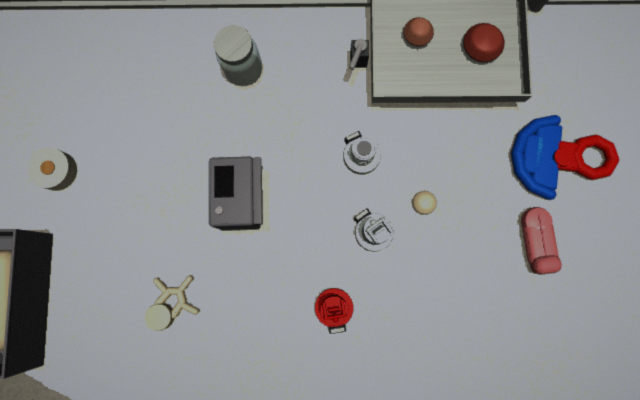

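The scene picture shows the larynx at about (262,180), the windpipe at (255,243), the kneecap at (212,200), the reader at (380,215) and the red decoy at (307,140). In the top picture, the larynx is at (375,235) with its tag at (362,215), the windpipe at (362,153) and the reader at (237,192).

```bash
cat > h.py <<'E'
import numpy as np,pickle,cv2
def load(n): return pickle.load(open(n+".pkl","rb"))
def cloud(d,c):
    v,u=np.mgrid[:400,:640]
    P=np.stack([(u-c["cx"])/c["fx"]*d,(v-c["cy"])/c["fy"]*d,d,np.ones_like(d)],-1)
    W=(P@np.array(c["extrinsics"]).T)[...,:3]; W[d==0]=np.nan; return W
def ray(c,u,v,z):
    E=c["extrinsics"];r=E[:3,:3]@np.array([(u-c["cx"])/c["fx"],(v-c["cy"])/c["fy"],1]);o=E[:3,3]
    return o+r*(z-o[2])/r[2]
E
python3 - <<'E'
from h import *
p,d,c=load("top");W=cloud(d,c)
for nm,(u,v) in dict(lar=(375,235),wind=(362,153),knee=(425,202),reader=(240,190),floor=(300,120),floor2=(440,260)).items(): print(nm,W[v,u],ray(c,u,v,.018))
im=cv2.resize(p[120:270,195:455],None,fx=3,fy=3,interpolation=cv2.INTER_CUBIC);cv2.imwrite("pics/topz.png",im[:,:,::-1])
z=W[...,2]
for nm,(a,b,e,f) in dict(lar=(205,262,345,400),wind=(125,180,335,390)).items():
    w=W[a:b,e:f].reshape(-1,3)
    for lo,hi in((.008,.024),(.03,.06),(.06,.075),(.08,.1)):
        m=(w[:,2]>lo)&(w[:,2]<hi); q=w[m]
        if m.sum()>5:print(nm,lo,m.sum(),q.min(0),q.max(0),q.mean(0))
w=W[140:240,195:280].reshape(-1,3);q=w[(w[:,2]>.078)&(w[:,2]<.092)];
print("reader",len(q),cv2.minAreaRect(q[:,:2].astype(np.float32)),np.percentile(q,[1,99],axis=0))
p,d,c=load("scene");im=cv2.resize(p[100:280,180:430],None,fx=3.2,fy=3.2,interpolation=cv2.INTER_CUBIC);cv2.imwrite("pics/scz.png",np.clip(im[:,:,::-1]*1.5,0,255))
W=cloud(d,c)
for nm,(u,v) in dict(lar=(262,165),wind=(253,227),knee=(212,200),floor=(210,240)).items(): print(nm,W[v,u])
E
```

```text
lar [ 0.501113   -0.02919896  0.07112815] [ 0.50482015 -0.03418022  0.018     ]
wind [ 0.63383194 -0.01086426  0.06451544] [ 0.64507984 -0.01407868  0.018     ]
knee [ 0.55958955 -0.11807687  0.02279385] [ 0.56024996 -0.11902521  0.018     ]
reader [0.57061222 0.18110132 0.08554369] [0.58169379 0.19364225 0.018     ]
floor [ 0.70993097  0.09345357 -0.00124972] [0.70388772 0.09227281 0.018     ]
floor2 [ 0.46347422 -0.14432581  0.00349184] [ 0.46320245 -0.14106358  0.018     ]
lar 0.008 570 [ 0.47829598 -0.06442476  0.00827193] [0.54896263 0.00065731 0.02389999] [ 0.51093599 -0.02411023  0.01816295]
lar 0.03 40 [ 0.48851379 -0.03713156  0.03058665] [ 0.52040286 -0.01076536  0.05995553] [ 0.49872888 -0.01864001  0.0429265 ]
lar 0.06 381 [ 0.48849449 -0.05296477  0.06098639] [ 0.53124729 -0.01080597  0.07450318] [ 0.50826451 -0.031689    0.07031877]
lar 0.08 203 [ 0.48947726 -0.05417863  0.08000078] [ 0.52675986 -0.0142751   0.0918262 ] [ 0.51092351 -0.03210592  0.08494188]
wind 0.008 620 [ 0.61127328 -0.04505131  0.00813904] [0.68361604 0.01673373 0.02370252] [ 0.63946316 -0.00895171  0.01797321]
wind 0.03 120 [ 0.62294846 -0.03245078  0.03011457] [0.66192619 0.00612487 0.05999328] [ 0.63151308 -0.01050368  0.04790519]
wind 0.06 421 [ 0.62309928 -0.03227584  0.06005388] [0.66146948 0.00520861 0.06685695] [ 0.64227714 -0.01349135  0.06254115]
reader 3606 ((0.5701187252998352, 0.1894461214542389), (0.11037546396255493, 0.08199230581521988), 1.7781850099563599) [[0.51607625 0.14900698 0.07992136]
 [0.62231519 0.22975509 0.08841897]]
lar [ 0.52059168 -0.02340361  0.08097984]
wind [ 0.64415878 -0.00943064  0.06262788]
knee [ 0.56849587 -0.11442402  0.01813292]
floor [ 6.44081306e-01 -9.61884834e-02 -2.23654363e-04][ WARN:0@0.185] global loadsave.cpp:1063 imwrite_ Unsupported depth image for selected encoder is fallbacked to CV_8U.
```

View pics/topz.png

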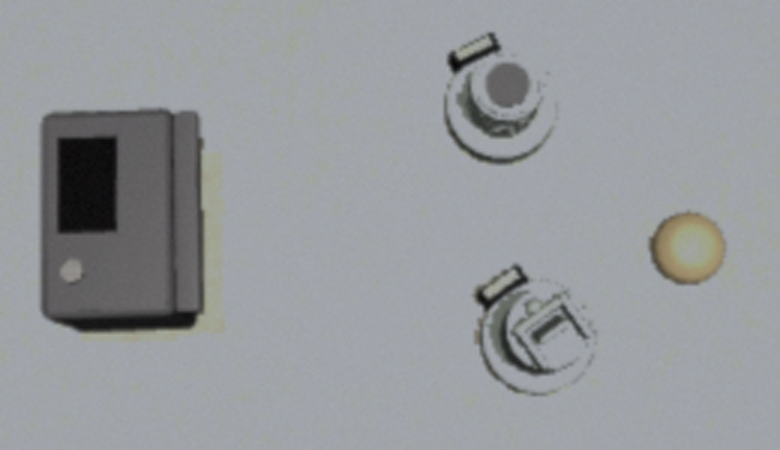

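View pics/scz.png

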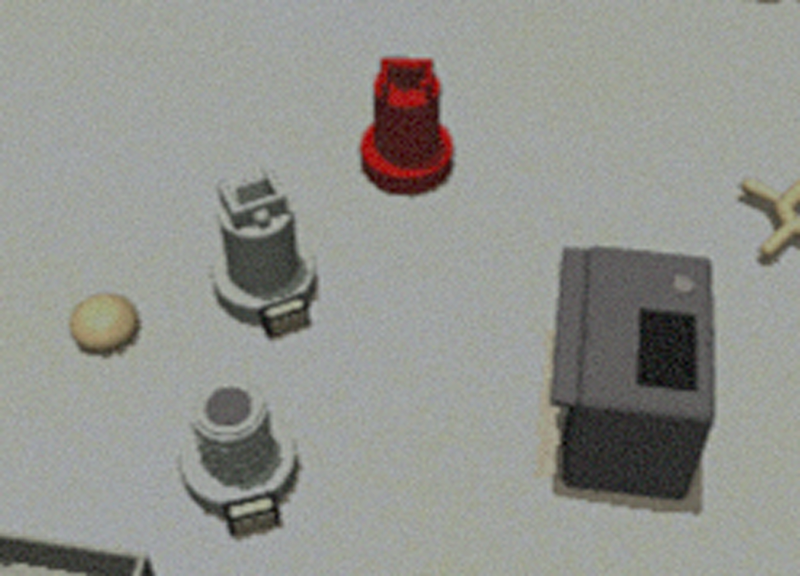

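Run:
```python
from h import *
A=np.array([.5098,-.032]);R=np.array([.570,.162])
W1=np.degrees(np.arctan2(*(R-A)[::-1]));print("target deg",W1, np.linalg.norm(R-A))
for n,box in(("top",(205,225,350,375)),("scene",(190,210,258,280))):
    p,d,c=load(n);W=cloud(d,c);a,b,e,f=box
    g=p[a:b,e:f].astype(int).max(-1)
    m=(g<70).astype(np.uint8)
    k,l,s,ce=cv2.connectedComponentsWithStats(m)
    print(n,s.tolist());i=1+s[1:,4].argmax();
    mm=l==i; vv,uu=np.nonzero(mm); w=W[a:b,e:f][mm]; print(np.nanpercentile(w,[2,50,98],axis=0))
    r=cv2.minAreaRect(np.stack([uu+e,vv+a],1).astype(np.float32));print(r)
    for z in(.01,.018,.024):
        P=ray(c,*r[0],z)[:2];print(z,P,P-A,np.degrees(np.arctan2(*(P-A)[::-1])))
        # edge dir
        if 1:
            bx=cv2.boxPoints(r);q=[ray(c,*x,z)[:2] for x in bx];print([(np.round(np.linalg.norm(q[j]-q[j-1]),4),round(np.degrees(np.arctan2(*(q[j]-q[j-1])[::-1])),1)) for j in range(4)])
```

```text
target deg 72.76039850110521 0.20312567538349255
top [[0, 0, 25, 20, 459], [4, 4, 17, 14, 41]]
[[ 0.52793104 -0.02516951  0.01464367]
 [ 0.53504094 -0.01187171  0.01801859]
 [ 0.54721462  0.00059271  0.020839  ]]
((361.5580139160156, 215.30599975585938), (5.818589687347412, 16.633577346801758), 55.304847717285156)
0.01 [ 0.53885653 -0.01265186] [0.02905653 0.01934814] 33.65882025634832
[(np.float64(0.0099), np.float64(34.1)), (np.float64(0.0284), np.float64(-55.4)), (np.float64(0.0099), np.float64(-146.1)), (np.float64(0.0284), np.float64(124.6))]
0.018 [ 0.53797301 -0.01211826] [0.02817301 0.01988174] 35.21068137242663
[(np.float64(0.0098), np.float64(34.1)), (np.float64(0.0281), np.float64(-55.4)), (np.float64(0.0098), np.float64(-146.1)), (np.float64(0.0281), np.float64(124.6))]
0.024 [ 0.53731037 -0.01171806] [0.02751037 0.02028194] 36.39938669651051
[(np.float64(0.0097), np.float64(34.1)), (np.float64(0.0279), np.float64(-55.4)), (np.float64(0.0097), np.float64(-146.1)), (np.float64(0.0279), np.float64(124.6))]
scene [[0, 0, 22, 20, 245], [0, 0, 21, 16, 195]]
[[ 5.17140538e-01 -
[... 186 characters left out ...]
516 -0.01363711] [0.02838516 0.01836289] 32.899580603236004
[(np.float64(0.0375), np.float64(-165.6)), (np.float64(0.0393), np.float64(99.9)), (np.float64(0.0374), np.float64(12.5)), (np.float64(0.0381), np.float64(-80.2))]
0.018 [ 0.54436001 -0.01151597] [0.03456001 0.02048403] 30.65560101125682
[(np.float64(0.0369), np.float64(-165.6)), (np.float64(0.0388), np.float64(99.9)), (np.float64(0.0369), np.float64(12.5)), (np.float64(0.0376), np.float64(-80.2))]
0.024 [ 0.54899114 -0.00992512] [0.03919114 0.02207488] 29.390903398515704
[(np.float64(0.0366), np.float64(-165.6)), (np.float64(0.0384), np.float64(99.9)), (np.float64(0.0365), np.float64(12.5)), (np.float64(0.0372), np.float64(-80.2))]
```

Call:
move_arm(steps=[[0.028,-0.053,0,0,0,0,-1],[0.028,-0.053,0,0,0,0,-1],[0.028,-0.053,0,0,0,0,-1],[0.028,-0.053,0,0,0,0,-1],[0.028,-0.053,0,0,0,0,-1],[0.028,-0.053,0,0,0,0,-1],[0.028,-0.053,0,0,0,0,-1],[0.028,-0.053,0,0,0,0,-1],[0.028,-0.053,0,0,0,0,-1],[0.028,-0.053,0,0,0,0,-1],[0.019,-0.036,0,0,0,0,-1],[0,0,0,0,0,0,-1]])

```text
clock: 1.6
tcp_pos: [0.5114, -0.0337, 0.2306]
tool_rot: [-3.141, -0.0, 2.761]
force: [-0.9, 0.1, -0.8]
grip_width: 0.998
```

Call:
move_arm(steps=[[-0.001,0.001,-0.05,0,0,0,-1],[0,0,-0.05,0,0,0,-1],[0,0,-0.04,0,0,0,-1],[0,0,-0.03,0,0,0,-1],[0,0,-0.028,0,0,0,-1],[0,0,0,0,0,0,-1]])

```text
clock: 2.35
tcp_pos: [0.5064, -0.0288, 0.0313]
tool_rot: [-3.141, -0.006, 2.766]
force: [0.2, -0.5, 0.4]
grip_width: 1.0
```

Run:
```python
from workcell import state, imaging
import cv2
print(state())
p,d=imaging.capture("scene");cv2.imwrite("pics/s2.png",cv2.resize(p[60:280,130:430],None,fx=2.6,fy=2.6)[:,:,::-1])
```

```text
{'clock': 2.35, 'q': array([-1.82259346e-01,  4.04261652e-01, -4.36468007e-01,  7.36177370e-01,
        3.76310428e-04,  1.93362456e-01]), 'dq': array([-0.00262386, -0.03428363,  0.05367675,  0.03409308, -0.00243904,
        0.00049466]), 'joint_efforts': array([-1.39866499e-01, -4.10907769e+01,  2.13409120e+01, -6.12548701e-01,
       -3.73896706e-03,  1.96406327e-03]), 'tcp_pos': array([ 0.50637909, -0.02884302,  0.03131005]), 'tool_rot': array([-3.14078771, -0.00606913,  2.76596726]), 'force': array([ 0.24419441, -0.5076437 ,  0.43579986]), 'ft_torque': array([ 0.04225258,  0.04382238, -0.02378161]), 'grip_width': 0.9998577668631372}
```

View pics/s2.png

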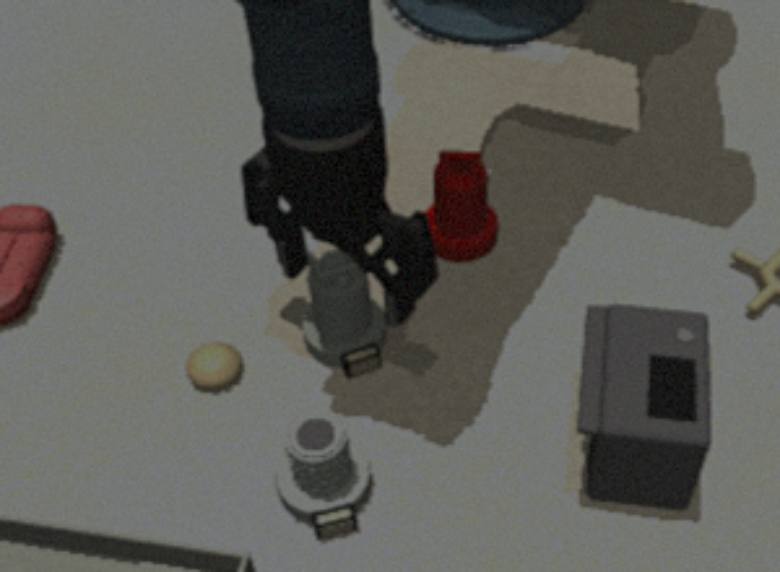

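The fingers straddle the larynx stem (about (340,300) in the crop), and the tag and bystanders are untouched. The TCP is about 4 mm off the axis, so I'll correct that and close.

Call:
move_arm(steps=[[0.0035,-0.003,0,0,0,0,-1],[0,0,0,0,0,0,-1]])

```text
clock: 2.65
tcp_pos: [0.5148, -0.0337, 0.0348]
tool_rot: [3.141, 0.003, 2.765]
force: [0.6, -0.6, 0.1]
grip_width: 1.001
```

Call:
move_arm(steps=[[0,0,0,0,0,0,-1],[0,0,0,0,0,0,-1]])

```text
clock: 2.9
tcp_pos: [0.5133, -0.0334, 0.0337]
tool_rot: [3.141, 0.001, 2.765]
force: [0.2, 0.3, -0.2]
grip_width: 0.999
```

Call:
move_arm(steps=[[-0.003,0.001,0,0,0,0,-1],[0,0,0,0,0,0,-1],[0,0,0,0,0,0,-1],[0,0,0,0,0,0,-1]])

```text
clock: 3.4
tcp_pos: [0.5101, -0.0323, 0.0333]
tool_rot: [3.142, 0.0, 2.765]
force: [0.4, -0.7, 0.6]
grip_width: 0.997
```

Centred on the axis. Closing now.

Call:
move_arm(steps=[[0,0,0,0,0,0,-0.6],[0,0,0,0,0,0,-0.4],[0,0,0,0,0,0,-0.2],[0,0,0,0,0,0,0],[0,0,0,0,0,0,0.2],[0,0,0,0,0,0,0.5],[0,0,0,0,0,0,1],[0,0,0,0,0,0,1],[0,0,0,0,0,0,1],[0,0,0,0,0,0,1]])

```text
clock: 4.65
tcp_pos: [0.5101, -0.0323, 0.0336]
tool_rot: [3.141, 0.0, 2.765]
force: [-1.7, -0.4, 6.1]
grip_width: 0.498
```

Call:
move_arm(steps=[[0,0,0,0,0,2.4,1],[0,0,0,0,0,4,1],[0,0,0,0,0,4,1],[0,0,0,0,0,4,1],[0,0,0,0,0,4,1],[0,0,0,0,0,4,1],[0,0,0,0,0,4,1],[0,0,0,0,0,4,1],[0,0,0,0,0,4,1],[0,0,0,0,0,4,1],[0,0,0,0,0,0,1],[0,0,0,0,0,0,1]])

```text
clock: 6.15
tcp_pos: [0.5108, -0.0323, 0.0336]
tool_rot: [-3.141, 0.001, -2.849]
force: [0.7, 1.9, 4.3]
grip_width: 0.504
```

Run:
```python
from workcell import state, imaging
import cv2
p,d=imaging.capture("scene");cv2.imwrite("pics/s3.png",cv2.resize(p[60:280,130:430],None,fx=2.6,fy=2.6)[:,:,::-1])
```

```text
(no output)
```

View pics/s3.png

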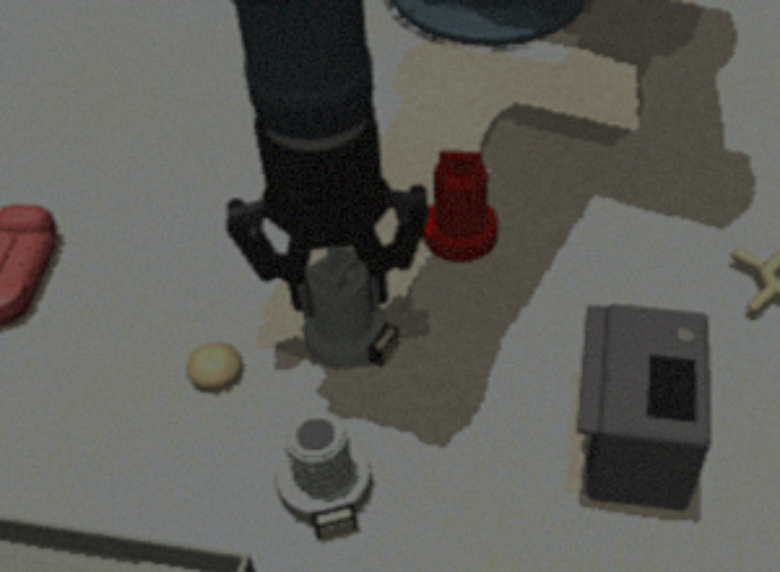

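The tag at (384,343) in the crop now faces the reader, and the bystanders are unchanged. Next I'll release and rise.

Call:
move_arm(steps=[[0,0,0,0,0,0,0],[0,0,0,0,0,0,-0.3],[0,0,0,0,0,0,-0.6],[0,0,0,0,0,0,-1],[0,0,0,0,0,0,-1],[0,0,0,0,0,0,-1],[0,0,0,0,0,0,-1]])

```text
clock: 7.08
tcp_pos: [0.5101, -0.0323, 0.0334]
tool_rot: [3.142, 0.0, -2.848]
force: [0.5, 0.2, -0.2]
grip_width: 1.001
```

Call:
move_arm(steps=[[0,0,0.01,0,0,0,-1],[0,0,0.02,0,0,0,-1],[0,0,0.04,0,0,0,-1],[0,0,0.05,0,0,0,-1],[0,0,0.05,0,0,0,-1],[-0.03,0.05,0.03,0,0,0,-1],[-0.03,0.06,0,0,0,0,-1],[-0.03,0.06,0,0,0,0,-1],[-0.03,0.06,0,0,0,0,-1],[0,0.06,0,0,0,0,-1],[0,0,0,0,0,0,-1]])

```text
clock: 8.45
tcp_pos: [0.397, 0.2465, 0.2327]
tool_rot: [3.141, 0.002, -2.841]
force: [-0.3, -0.3, 0.3]
grip_width: 0.996
```

Run:
```python
from workcell import state, imaging
from h import *
print(state()["tcp_pos"])
for n in("scene","top"):
    p,d=imaging.capture(n);c=imaging.get_calibration(n);pickle.dump((p,d,c),open(n+"4.pkl","wb"))
    cv2.imwrite(f"pics/{n}4.png",(p[120:270,195:455] if n=="top" else p[60:280,130:430]).repeat(2,0).repeat(2,1)[:,:,::-1])
W=cloud(d,c)
for nm,(a,b,e,f),lo,hi in(("lar",(205,262,345,400),.062,.074),("lar",(205,262,345,400),.03,.06),("wind",(125,180,335,390),.06,.067),("knee",(185,220,405,445),.012,.03)):
    for T in(W,cloud(*load("top")[1:])):
        w=T[a:b,e:f].reshape(-1,3);q=w[(w[:,2]>lo)&(w[:,2]<hi)];print(nm,len(q),(q.min(0)+q.max(0))/2)
a,b,e,f=200,250,335,372
g=p[a:b,e:f].astype(int).max(-1);k,l,s,ce=cv2.connectedComponentsWithStats((g<70).astype(np.uint8));print(s.tolist(),ce+[e,a])
```

```text
[0.39697009 0.24647118 0.23267666]
lar 361 [ 0.51021298 -0.03191482  0.06894914]
lar 374 [ 0.50987089 -0.03188537  0.06819244]
lar 41 [ 0.50553202 -0.0265586   0.04533991]
lar 40 [ 0.50445833 -0.02394846  0.04527109]
wind 416 [ 0.64212721 -0.01355357  0.06340615]
wind 421 [ 0.64228438 -0.01353362  0.06345541]
knee 391 [ 0.56085811 -0.11829247  0.0181134 ]
knee 398 [ 0.5608606  -0.1191091   0.01809221]
[[0, 0, 37, 50, 1777], [19, 18, 1, 1, 1], [14, 18, 11, 17, 38], [27, 27, 10, 16, 34]] [[352.7332583  224.20934159]
 [354.         218.        ]
 [354.89473684 227.68421053]
 [364.79411765 236.32352941]]
```

View pics/top4.png

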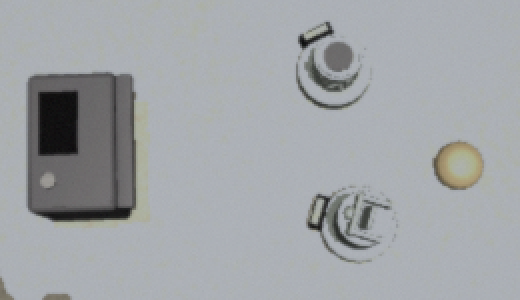

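View pics/scene4.png

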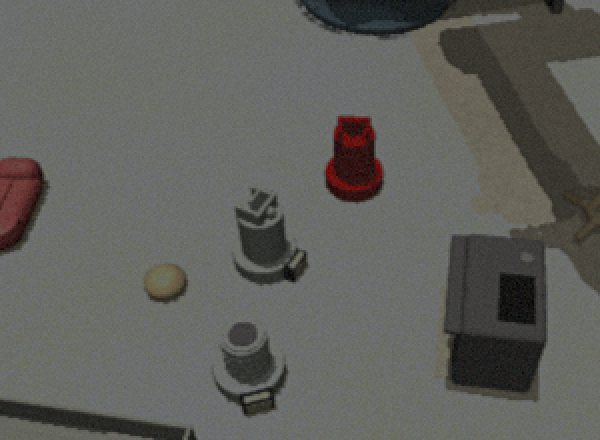

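Run:
```python
from h import *
p,d,c=load("top4");a,b,e,f=214,240,345,362
m=(p[a:b,e:f].astype(int).max(-1)<70);v,u=np.nonzero(m)
r=cv2.minAreaRect(np.stack([u+e,v+a],1).astype(np.float32))
P=ray(c,*r[0],.018)[:2];D=P-[.510,-.032];th=np.arctan2(D[1],D[0])
q=[ray(c,*x,.018)[:2] for x in cv2.boxPoints(r)]
print(r,P,np.linalg.norm(D),np.degrees(th),[(round(float(np.linalg.norm(q[j]-q[j-1])),4),round(np.degrees(np.arctan2(*(q[j]-q[j-1])[::-1])),1)) for j in range(4)])
R=np.array([.570,.162])-[.510,-.032];print("ahead",R@[np.cos(th),np.sin(th)],"side",R@[-np.sin(th),np.cos(th)])
```

```text
((353.9056396484375, 225.8302001953125), (6.593306064605713, 16.20854377746582), 15.945395469665527) [0.52025916 0.0008933 ] 0.03445605322249453 72.6777109705846 [(0.011, np.float64(73.9)), (0.0273, np.float64(-16.3)), (0.011, np.float64(-106.2)), (0.0273, np.float64(163.6))]
ahead 0.20306591460074033 side 0.00048407371838131576
```

The tag points at 72.7–73.9° and the target is 72.8°, so I'm handing in the job.

```bash
python3 -c "
from workcell import workorder
print(workorder.job_done())"
```

```text
the job is handed in; nothing more can be done
None
```

I gripped the larynx by its stem, turned it 38.4° where it stood, released it and moved the arm clear. I then handed the job in at about 8.5 s; no verdict is reported.

Last checks, from the top camera:
- **Aim:** the tag points at about 72.7° by its centre, or 73.9° by its edges. The window centre lies at 72.8°, so the line passes about 0.5 mm from it by the first figure and 4 mm by the second.
- **Larynx:** it stands upright, and its axis is within 1 mm of where it started.
- **Bystanders:** the windpipe and the kneecap each measured within 1 mm of their starts.
- **Robot:** the arm was clear of everything, with force readings near zero.

The measured tool position was off by up to about 5 mm just after moves while the arm settled. I let it settle and centred it before gripping. The first tag angle from the scene camera (about 29–33°) was less clean than the top camera's 34–36°, so I relied on the top camera. None of the final checks failed.

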